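Pop the red sample tin and trap it on the landing

TASK

On the counter dispenser, use one finger to press down the yellow key of the lane that holds the red tin, and have the other finger waiting across that lane's landing, so that the tin pops out past the gate, a few centimetres onto the landing, and is stopped by that finger before it runs off the front edge. Only touch: do not lift the tin, leave the white tin shut in its lane, and do not disturb the other things on the counter. Finish while holding it so: one finger keeping the key fully down, the other against the tin, which sits still and flat on the landing.

Things in the scene. Friction and masses are not known exactly. Their poses are not given: they have to be found in the camera images.
- dispenser: Fixed pine dispenser, two lanes side by side. Origin: centre of its underside; own -x is the front (tins come out that way, roughly towards the robot), +y its left; yaw up to 0.35 rad. In its frame, mm: deck at z 35; lane centre lines y +29 (left), -29 (right), 47 wide. Walls to z 63 from x -28 to 70, open above the tins; a strap behind them, top z 67. A gate in each lane, x -35 to -30, stands 10 above the deck.
- stop_left (a point): Point on the deck of the left landing, at dispenser (-70, 29, 35) mm: a good place to stop the tin's front face (40 mm of travel). The open landing runs from the gate (x -35) to the front edge (x -105), side rails 7 mm high. A spring pusher (3 N, 2.3 N farther out) drives the tin at some 0.4 m/s once the gate is down, and would push it over the edge.
- stop_right (a point): The same on the right lane's landing: dispenser (-70, -29, 35) mm.
- key_left_top (a point): Centre of the top of the left lane's yellow key: cap 40 mm (along the lane) by 26 mm, at dispenser (-75, 91, 59) mm when up: 62 mm outward of its lane's centre line; 24 mm above the deck when up, 12 mm when down, so a finger at the same height crosses the landing clear of deck and rails, in the path of the 32 mm tall tin.
- key_right_top (a point): Centre of the top of the right lane's yellow key, at dispenser (-75, -91, 59) mm when up, otherwise alike.
- key_left (a joint): How far the left key is pressed (m): 0 up, 0.012 fully down. Spring 2.5 N at first, 5.5 N fully down, plus up to some 3 N of friction from the gate. Lowers the gate of the left lane; the tin is let go near 0.009. If the key is let go, the gate rises again, under the tin.
- key_right (a joint): The same for the right key and lane.
- red_tin_center (a point): Centre of the red tin, 60 mm (along the lane) x 44 mm x 32 mm tall, about 90 g; it starts behind the gate of the left or the right lane with its front face at the gate (centre at dispenser x about 0, z 51 mm).
- white_tin_center (a point): Centre of the white tin, same size, in the other lane; it must stay there.
- honey_jar: Bystander: sealed glass jar, 56 mm across, 85 mm tall, yellow cap, close to the dispenser's left side. Origin: centre of its underside.
- sample_cup: Bystander: white cup, 60 mm across, 55 mm tall, close to the dispenser's right side. Origin: centre of its underside.
- loose_tin: Bystander: blue tin, 60 x 44 x 32 mm, behind the dispenser. Origin: centre of its underside.
- nut_jar: Bystander: sealed jar, 72 mm across, 110 mm tall, red cap, on the left of the counter. Origin: centre of its underside.
- counter_brush: Bystander: hand brush lying on the right of the counter.
- tag_bowl: Bystander: low wooden bowl, 110 mm across, 40 mm tall, on the left near the robot. Origin: centre of its underside.
Mind the look-alikes: they are no part of the job. Of the things that look like the part that bears red_tin_center, the middle-sized one is meant.

How it is judged:
By the outcome, as a careful person would: the job done as asked, in the order asked, and still so for the second after the job is handed in, while the arm keeps its last pose, push and grip.
It also fails if it takes over 32 s, if anything falls off the work surface, if the arm or the gripper's body presses on something with over 40 N, if the wrist force passes 120 N, or if a joint passes its speed limit or range.

ROBOT

A 6-joint arm with a two-finger parallel gripper is mounted at the origin on the work surface. World frame = base frame: x ahead of the robot, y to its left, z up, the work surface at z = 0. Lengths are in m, angles in rad, forces in N, time in s.
With the tool pointing down it reaches from about 0.375 to 0.9 m from the base axis. Payload 3.1 kg.
Tool frame: the origin (TCP) lies midway between the tips of the shut fingers; the grasp point (between the pads) lies 19 mm behind it; z points along the fingers, x is the direction in which the jaws open and shut, and the axes are right-handed (so a half turn about z gives the same grasp; the last joint's range is limited). The gripper opens to 85 mm and grips with 20 to 120 N. Pads are 22 mm wide; open, the fingers measure 114 mm over their backs; the gripper's body (76 mm by 85 mm) begins 54 mm behind the grasp point. The pads swing forward as they close: fully open they stand 13 mm farther back than shut.
Start: joints at [-1.333, 0.527, 1.433, -0, 1.181, -0.178], TCP at [0.253, -0.571, 0.231] pointing down, gripper open.
Joint ranges: [-3.08, 3.08], [-0.75, 2.2], [0.22, 2.44], [-1.43, 4.57], [0, 2.65], [-2.85, 2.85]. Speed limits (rad/s): [2.79, 2.79, 3.14, 3.14, 3.14, 3.14].

INTERFACE

Orientations are given as a unit quaternion [x, y, z, w].
In Python, from station import * gives the robot as it stands.
- The arm moves only by the tool servo_tool, never from a script. Its argument "targets" is a list of rows, each a list of 6 numbers: the shift along the tool's x, y, z in mm, then the turn, a rotation vector about the tool's x, y, z in degrees. A call has 1 to 10 rows; each row is the pose to reach, as a shift and turn from the pose commanded when the call began, along the tool's axes at that moment; what a row does not reach only later rows make up. A row lasts 1/8 s, in which the tool goes at most 62.5 mm and 10.7 degrees, less where a joint would pass 70% of its speed; a pose out of reach is approached as far as the arm can. A call with a gripper value outside its range is refused whole. "gripper" is the finger opening in mm, from 0 to 85.4, set as the call begins (left out, the last holds). The fingers move at their own pace and stop on an object; "newtons" is the grip in N (left out, the last holds). Time passes only in rows, so rows that repeat a pose let the fingers close. It gives the time, the measured TCP pose, the force and the opening at its end, in the units of the state.
- sense(): the state, without advancing time (a new reading comes with each control period).
- snapshot(name): name is "side" or "top" or "wrist"; returns a dict with "color" (384x512x3 uint8, red, green, blue), "vfov" (degrees; the focal length in pixels is half the picture's height over the tangent of half this angle, whatever the lens; pixels are square), "cx", "cy" (the principal point, pixels), "D" ([k1, k2, p1, p2, k3] as OpenCV has them; the pictures are not rectified), "R" (3x3) and "t" (3): a world point X has camera coordinates R X + t. Camera axes: x right, y down, z forward; pixel columns grow to the right and rows downward; lengths in m; the calibration is good to about 2 mm. A picture is of the moment at which its call begins. There is no depth.
- sign_off(): hands the job in, once; it reports no verdict.
The state is a dict: "t": time; "q": joint angles; "qd": joint speeds; "tau": joint torques, N m; "tcp_pos": TCP position; "tool_rot": TCP orientation; "force": force on the tool from outside, world axes, zero at the start; "ft_torque": the same for the moment, N m; "finger_gap": opening from 0.0 (shut) to 1.0 (fully open).
Only numpy, scipy, OpenCV 4.12 (cv2) and the standard library are available. Lean on these libraries where they do the work, as an engineer would, in place of code of your own. Each camera call takes 0.05 s, during which the arm holds its last target. There are 200 camera calls.

## Working session

There is one attempt and no reset: what is moved stays moved. The work goes in short steps, Python scripts to look and compute and a tool call to move; the robot and the scene stay as the last step left them, time stands still between calls to the robot, and variables do not carry over. Pictures are saved under pics/ and viewed, about 8 in all and at most 12, crops included, and the job is handed in when it is done.

Besides the shell and the picture viewer there is one more tool, called after "Emit:" as name(argument=value, ...), one argument or row to a line, values as JSON. servo_tool: Moves the arm, as the interface text tells. Its arguments: {"type":"object","properties":{"targets":{"type":"array","items":{"type":"array","items":{"type":"number"}}},"gripper":{"type":"number"},"newtons":{"type":"number"}},"required":["targets"]}

```bash
mkdir -p pics; ls; python3 - <<'E'
from station import *
import cv2,pickle
S={n:snapshot(n) for n in("side","top")}
pickle.dump(S,open("s0.pkl","wb"))
for n in S:
  cv2.imwrite(f"pics/{n}0.png",S[n]["color"][:,:,::-1]); print(n,{k:v for k,v in S[n].items() if k!="color"})
s=sense();print(s)
E
```

```text
pics
side {'vfov': 56.02829070334236, 'cx': 259.6145578128797, 'cy': 195.41490424893644, 'D': array([-0.08973781,  0.        ,  0.        ,  0.        ,  0.        ]), 'R': array([[-0.9109259 , -0.41256528, -0.00197356],
       [-0.26707626,  0.59332509, -0.75936527],
       [ 0.31445871, -0.6911984 , -0.65066158]]), 't': array([0.51731076, 0.23403177, 0.91088711])}
top {'vfov': 56.12234452917801, 'cx': 261.4528591240056, 'cy': 195.35164419279948, 'D': array([-0.0472777,  0.       ,  0.       ,  0.       ,  0.       ]), 'R': array([[-0.02738221, -0.99953056, -0.01374285],
       [-0.99382059,  0.02870004, -0.10722379],
       [ 0.10756788,  0.01072191, -0.99413993]]), 't': array([0.00977748, 0.5833588 , 0.98151123])}
{'t': 0.1, 'q': array([-1.33248941e+00,  5.28382023e-01,  1.43377748e+00,  2.91188268e-06,
        1.18139057e+00, -1.78481008e-01]), 'qd': array([-0.00114966, -0.00201597, -0.00338382,  0.00134523, -0.00119948,
        0.00075311]), 'tau': array([-1.20266245e-04, -4.43304527e+01, -1.78586090e+01, -1.81459541e-04,
        3.86858665e-03, -9.55135022e-06]), 'tcp_pos': array([ 0.25290047, -0.57084535,  0.23042499]), 'tool_rot': array([ 8.38099959e-01, -5.45515812e-01, -7.11517255e-04, -6.72024051e-04]), 'force': array([0.19334181, 0.36856558, 0.26010541]), 'ft_torque': array([-0.00881043,  0.04621522,  0.00926066]), 'finger_gap': 0.9977228850666459}
```

View pics/top0.png

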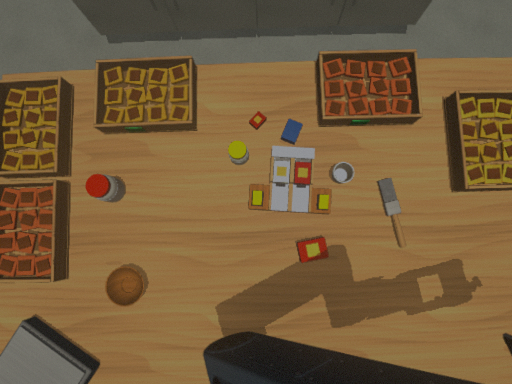

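View pics/side0.png

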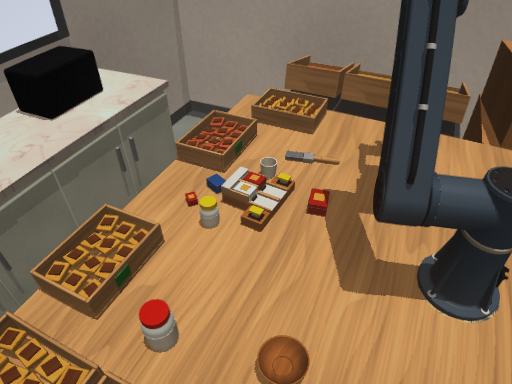

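The top view shows the red tin at (303,173) in the right lane and the white tin at (282,172) in the left. The keys are at (257,198) and (323,202). The red look-alikes, one small and one large, are outside the dispenser at (258,120) and (312,249). The side view agrees.

```bash
cat > h.py <<'E'
import cv2,numpy as np
from scipy.spatial.transform import Rotation as Ro
def K(s):
    f=s["color"].shape[0]/2/np.tan(np.radians(s["vfov"]/2)); return np.array([[f,0,s["cx"]],[0,f,s["cy"]],[0,0,1]])
def ray(s,uv,z):
    p=cv2.undistortPoints(np.array([[uv]],float),K(s),s["D"])[0,0]
    d=s["R"].T@np.array([*p,1]); c=-s["R"].T@s["t"]; return c+d*(z-c[2])/d[2]
def proj(s,X): return cv2.projectPoints(np.array(X,float).reshape(-1,1,3),cv2.Rodrigues(s["R"])[0],s["t"],K(s),s["D"])[0][:,0]
def blobs(s,lo,hi,box,amin=15):
    x0,y0,x1,y1=box; h=cv2.cvtColor(s["color"],cv2.COLOR_RGB2HSV)[y0:y1,x0:x1]
    n,_,st,c=cv2.connectedComponentsWithStats(cv2.inRange(h,lo,hi))
    return [(c[i]+[x0,y0],st[i,4],st[i,2:4]) for i in range(1,n) if st[i,4]>=amin]
E
python3 - <<'E'
import pickle; from h import *
S=pickle.load(open("s0.pkl","rb"))
for n,box in(("top",(220,100,350,270)),("side",(180,160,340,240))):
  for nm,lo,hi in(("yel",(24,180,120),(34,255,255)),("red",(0,190,110),(8,255,255))):
    for c,a,wh in blobs(S[n],lo,hi,box): print(n,nm,c.round(1),a,wh,ray(S[n],c,.059 if nm=="yel" else .067).round(4))
out=[]
for n,b in(("top",(220,100,350,270)),("side",(180,160,340,240))):
  im=S[n]["color"][b[1]:b[3],b[0]:b[2],::-1]; out.append(cv2.resize(im,(390*(b[2]-b[0])//130 if n=="top" else 400,510 if n=="top" else 200),interpolation=cv2.INTER_CUBIC))
out[1]=cv2.copyMakeBorder(out[1],0,310,0,0,cv2.BORDER_CONSTANT)
cv2.imwrite("pics/c.png",np.hstack(out))
E
```

```text
top yel [236.8 149. ] 250 [18 17] [0.712 0.058 0.059]
top yel [256.8 197.3] 128 [10 15] [0.5755 0.0059 0.059 ]
top yel [323.4 201.5] 130 [10 14] [ 0.5588 -0.1755  0.059 ]
top red [257.2 119.5] 85 [17 16] [ 0.7922 -0.0009  0.067 ]
top red [302.5 172.6] 185 [16 22] [ 0.6389 -0.1207  0.067 ]
top red [310.2 248. ] 278 [29 25] [ 0.4344 -0.1333  0.067 ]
side yel [283.8 175.9] 53 [13  7] [ 0.5602 -0.1731  0.059 ]
side yel [207.6 201. ] 147 [16 11] [0.7227 0.0343 0.059 ]
side yel [256.  209.4] 73 [15  9] [0.5754 0.0087 0.059 ]
side red [254.5 177.6] 110 [22 12] [ 0.6385 -0.1169  0.067 ]
side red [316.6 198.4] 167 [18 18] [ 0.4275 -0.1014  0.067 ]
side red [190.8 196.6] 56 [11 10] [0.7736 0.0457 0.067 ]
```

View pics/c.png

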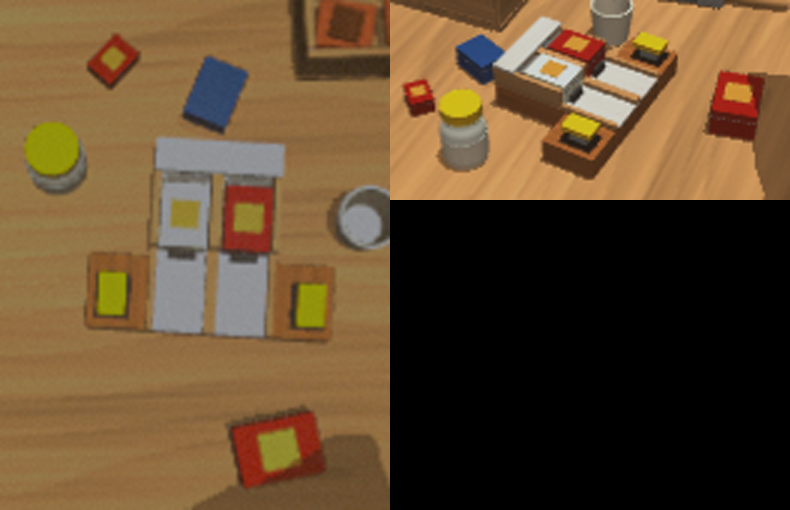

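Emit:
servo_tool(
  targets=[
    [-15,-25,4,0,0,3],
    [-45,-75,12,0,0,6],
    [-80,-135,24,0,0,10],
    [-115,-195,36,0,0,14],
    [-150,-255,48,0,0,18],
    [-185,-312,58,0,0,22],
    [-220,-368,66,0,0,25],
    [-248,-415,74,0,0,27],
    [-263,-440,79,0,0,28.5],
    [-268,-450,80,0,0,29],
  ],
  gripper=48,
)

```text
t: 1.35
tcp_pos: [0.5568, -0.1408, 0.1503]
tool_rot: [-0.676, 0.737, 0.001, -0.0]
force: [0.1, 0.1, 0.0]
finger_gap: 0.559
```

```bash
cat > st.py <<'E'
from station import *; from h import *
import sys
s=sense(); R=Ro.from_quat(s["tool_rot"])
print(s["t"],s["tcp_pos"].round(4),s["force"].round(2),s["ft_torque"].round(2),round(s["finger_gap"]*85.4,1))
yd=np.array([.0895,.996,0]); T=np.array([.5560,-.1431,float(sys.argv[1])])
G=Ro.from_matrix(np.c_[-yd,[-.996,.0895,0],[0,0,-1]])
print("shift",(R.inv().apply(T-s["tcp_pos"])*1000).round(1),"turn",np.degrees((R.inv()*G).as_rotvec()).round(2))
E
python3 st.py .10; python3 - <<'E'
from station import *; from h import *; import pickle
W=snapshot("wrist"); pickle.dump(W,open("w.pkl","wb")); S=snapshot("side")
cv2.imwrite("pics/w.png",W["color"][:,:,::-1])
c=cv2.resize(S["color"][110:260,170:370,::-1],(800,600),interpolation=2); cv2.imwrite("pics/s1.png",c)
E
```

```text
1.35 [ 0.5568 -0.1408  0.1503] [0.12 0.1  0.02] [ 0.01  0.   -0.07] 47.8
shift [ 2.4  0.5 50.3] turn [0.09 0.06 0.26]
```

View pics/w.png

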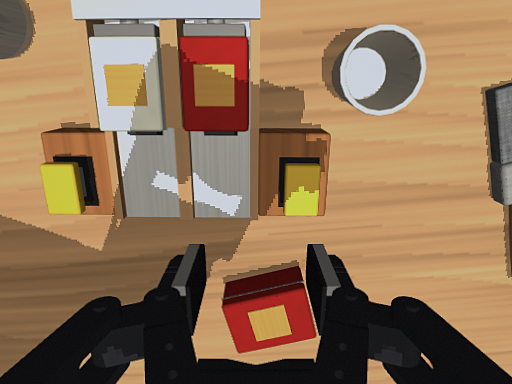

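View pics/s1.png

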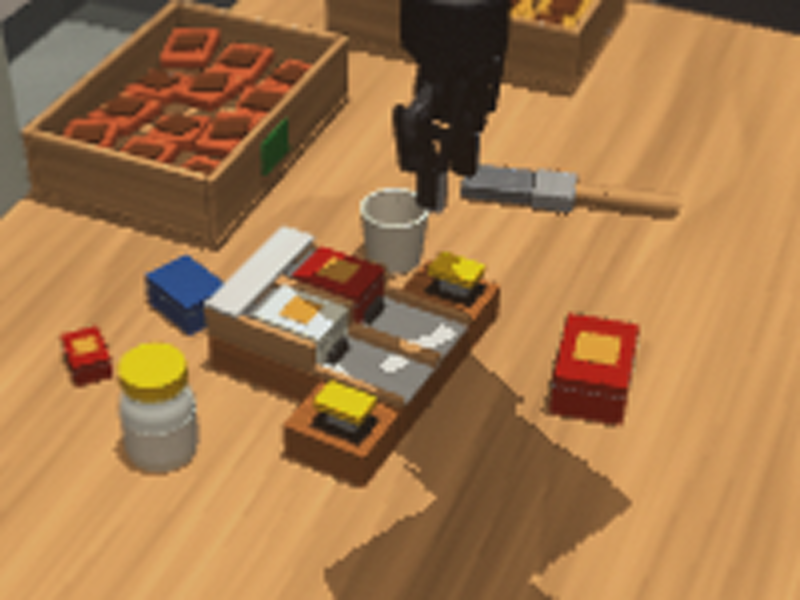

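The wrist view shows the red tin at (214,84) and its key at (302,188). The fingertips are at about (200,250) and (315,250), and there's nothing below them in the way. I'll refine the key positions from this close view.

```bash
python3 - <<'E'
import pickle; from h import *
W=pickle.load(open("w.pkl","rb"))
B={}
for c,a,wh in blobs(W,(24,180,90),(34,255,255),(30,130,340,230),200):
  print(c.round(1),a,wh,ray(W,c,.059).round(4))
h=cv2.cvtColor(W["color"],cv2.COLOR_RGB2HSV)
for nm,box in(("L",(30,155,100,225)),("R",(275,155,335,225))):
  x0,y0,x1,y1=box;m=cv2.inRange(h[y0:y1,x0:x1],(25,180,60),(34,255,255)); r=cv2.minAreaRect(cv2.findNonZero(m)); print(nm,r,cv2.boxPoints(r)+[x0,y0])
  print([ray(W,p+np.array([x0,y0]),.059).round(4)[:2].tolist() for p in cv2.boxPoints(r)])
for c,a,wh in blobs(W,(0,190,90),(8,255,255),(170,20,260,140),200): print("red",c,a,wh,ray(W,c,.067).round(4))
tcp=np.array([.5568,-.1408,.1503]);yd=np.array([.0895,.996,0])
for z in(.150,.156): print(z,proj(W,[tcp+yd*.024+[0,0,z-.1503],tcp-yd*.024+[0,0,z-.1503]]))
E
```

```text
L ((29.324323654174805, 34.445945739746094), (52.6076774597168, 30.742612838745117), 80.53767395019531) [[ 39.8378334  166.02702522]
 [ 70.16216278 160.97296906]
 [ 78.8108139  212.86486816]
 [ 48.48648453 217.91892242]]
[[0.5947, 0.016], [0.5963, -0.0077], [0.556, -0.004], [0.5538, 0.021]]
R ((31.357868194580078, 46.989845275878906), (22.229080200195312, 26.71764373779297), 4.085616588592529) [[294.31979752 214.52284241]
 [296.22335052 187.87309265]
 [318.39593887 189.45684814]
 [316.49238586 216.1065979 ]]
[[0.5408, -0.1681], [0.5619, -0.1706], [0.5593, -0.1869], [0.5381, -0.1849]]
red [214.48668224  81.17733645] 4280 [69 95] [ 0.6413 -0.1204  0.067 ]
0.15 [[207.76312659 257.72731642]
 [306.60650846 258.14764311]]
0.156 [[206.00584177 264.05390266]
 [308.46410795 264.48650197]]
```

Emit:
servo_tool(
  targets=[
    [0,0,10,0,0,0],
    [0,0,30,0,0,0],
    [0,0,50,0,0,0],
    [0,0,65,0,0,0],
    [0,0,70,0,0,0],
    [0,0,70,0,0,0],
    [0,0,70,0,0,0],
  ],
)

```text
t: 2.33
tcp_pos: [0.5565, -0.1445, 0.0819]
tool_rot: [-0.675, 0.738, -0.001, 0.0]
force: [-0.1, -0.1, -0.2]
finger_gap: 0.561
```

```bash
python3 st.py .059
```

```text
2.325 [ 0.5565 -0.1445  0.0819] [-0.06 -0.14 -0.2 ] [-0.03  0.02  0.02] 47.9
shift [-1.4  0.6 22.9] turn [-0.07 -0.03  0.01]
```

Emit:
servo_tool(
  targets=[
    [-1,0.6,8,0,0,0],
    [-1.4,0.6,15,0,0,0],
    [-1.4,0.6,19,0,0,0],
    [-1.4,0.6,20,0,0,0],
    [-1.4,0.6,20,0,0,0],
  ],
)

```text
t: 2.95
tcp_pos: [0.5556, -0.1428, 0.0612]
tool_rot: [-0.675, 0.738, 0.0, -0.0]
force: [0.5, 0.3, -0.2]
finger_gap: 0.561
```

```bash
python3 st.py .059; python3 - <<'E'
from station import *; from h import *
W=snapshot("wrist");cv2.imwrite("pics/w2.png",W["color"][:,:,::-1])
E
```

```text
2.95 [ 0.5556 -0.1428  0.0612] [ 0.53  0.32 -0.21] [ 0.   -0.    0.01] 47.9
shift [ 0.3 -0.5  2.2] turn [0.01 0.   0.02]
```

View pics/w2.png

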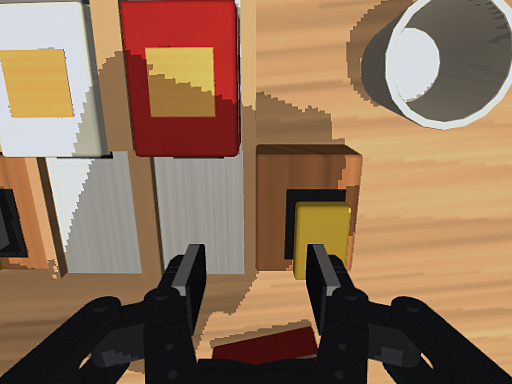

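Both fingers line up: the right one is over the key at about (322,240), and the left one is over the landing at about (195,245). Now I'll press.

Emit:
servo_tool(
  targets=[
    [0,0,2,0,0,0],
    [0,0,4,0,0,0],
    [0,0,6,0,0,0],
    [0,0,7,0,0,0],
    [0,0,8,0,0,0],
    [0,0,8,0,0,0],
  ],
)

```text
t: 3.75
tcp_pos: [0.5556, -0.1428, 0.0535]
tool_rot: [-0.675, 0.738, -0.0, 0.0]
force: [-0.8, -0.5, 4.2]
finger_gap: 0.566
```

Emit:
servo_tool(
  targets=[
    [0,0,2,0,0,0],
    [0,0,4,0,0,0],
    [0,0,6,0,0,0],
    [0,0,8,0,0,0],
    [0,0,9.5,0,0,0],
    [0,0,10.5,0,0,0],
    [0,0,10.5,0,0,0],
    [0,0,10.5,0,0,0],
  ],
)

```text
t: 4.75
tcp_pos: [0.5553, -0.1428, 0.044]
tool_rot: [-0.675, 0.738, -0.0, -0.0]
force: [-3.5, 0.7, 13.8]
finger_gap: 0.56
```

```bash
python3 st.py .043; python3 - <<'E'
from station import *; from h import *
W=snapshot("wrist");S=snapshot("side")
cv2.imwrite("pics/w3.png",np.hstack([W["color"][100:360,:400,::-1],cv2.resize(S["color"][145:245,210:330,::-1],(400,333),interpolation=2)[:260]]))
E
```

```text
4.75 [ 0.5553 -0.1428  0.044 ] [-3.54  0.75 13.83] [-0.19  0.62  0.15] 47.9
shift [ 0.2 -0.7  1. ] turn [ 0.01 -0.04  0.09]
```

View pics/w3.png

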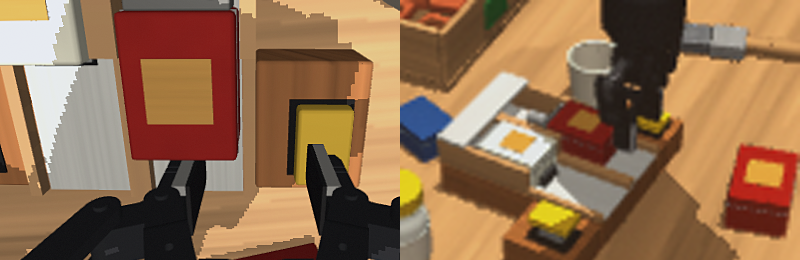

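The red tin popped out and rests against the left finger, and 13.8 N is more than the key's maximum of about 8.5 N. I'll push slightly further to confirm the key is at its stop, then let it settle.

Emit:
servo_tool(
  targets=[
    [0,0,0.5,0,0,0],
    [0,0,1,0,0,0],
    [0,0,1,0,0,0],
    [0,0,1,0,0,0],
    [0,0,1,0,0,0],
    [0,0,1,0,0,0],
    [0,0,1,0,0,0],
    [0,0,1,0,0,0],
  ],
)

```text
t: 5.85
tcp_pos: [0.5553, -0.1429, 0.0439]
tool_rot: [-0.675, 0.737, -0.0, -0.0]
force: [-5.2, 1.9, 18.4]
finger_gap: 0.561
```

```bash
python3 st.py .043; python3 - <<'E'
from station import *; from h import *
W=snapshot("wrist");T=snapshot("top")
o=np.array([.6421,-.0905,0]);xd=np.array([.996,-.0895,0]);yd=np.array([.0895,.996,0])
for n,s,b in(("w",W,(100,80,245,280)),("t",T,(285,150,325,215))):
  for c,a,wh in blobs(s,(0,190,80),(8,255,255),b,40): p=ray(s,c,.067)-o; print(n,c.round(1),a,wh,"disp xy mm",(p@xd*1000).round(1),(p@yd*1000).round(1))
cv2.imwrite("pics/w4.png",np.hstack([W["color"][100:360,:400,::-1],cv2.resize(T["color"][110:240,220:360,::-1],(400,371),interpolation=2)[:260]]))
E
```

```text
5.85 [ 0.5553 -0.1429  0.0439] [-5.23  1.89 18.43] [-0.26  0.83  0.03] 47.9
shift [ 0.2 -0.7  0.9] turn [-0.01 -0.05  0.1 ]
w [179.1 180.5] 11914 [123 149] disp xy mm -36.1 -30.3
```

View pics/w4.png

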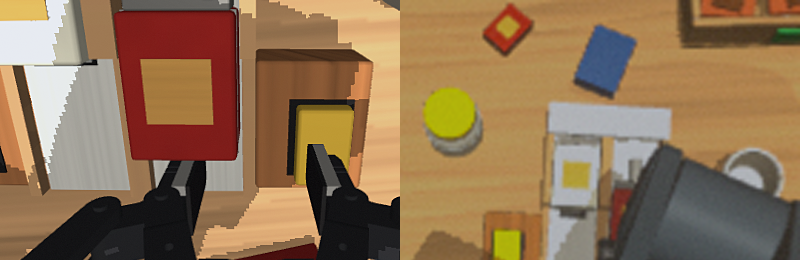

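The TCP moved only 0.1 mm while the force rose by 4.6 N, so the key is at its stop. The tin hasn't moved between the two pictures. Its blob centre is at about dispenser (-36, -30), and the white tin and the bystanders are in place.

```bash
python3 -c "
from station import *
print(sign_off())"
```

```text
the job is handed in; nothing more can be done
None
```

The red tin was in the right lane. I pressed the right yellow key with one finger while the other finger waited across that lane's landing. The tin popped out and stopped against that finger, and I handed the job in holding that pose at about 6 s.

**Key:** It is fully down. Commanding 1 mm more moved the TCP only 0.1 mm, while the upward force on the tool rose from 13.8 to 18.4 N. The key's spring and friction together give at most about 8.5 N.

**Tin:** It looked flat and did not move between the last two pictures. Its centre is at about dispenser (-36, -30) mm, so it travelled roughly 36–40 mm. That position comes from the wrist camera only, because the arm hid the tin from the top camera.

**Other things:** The white tin is still shut in its lane. In the last views, the jars, the cup and the loose tin showed no sign of being disturbed. Not everything on the counter was in those views.

No check failed or disagreed, apart from the top camera not being able to see the tin.

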